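# Index the hood and hold the pen gauge on its marked spot

## Robot

A 7-joint arm with a two-finger parallel gripper is mounted at the origin on the work surface. World frame = base frame: x ahead of the robot, y to its left, z up, the work surface at z = 0. Lengths are in mm, angles in rad, forces in N, time in s.
With the tool pointing down it reaches from about 400 to 875 mm from the base axis. Payload 6.5 kg.
Tool frame: the origin (TCP) lies at the centre of the arm's flange, where the gripper is bolted on; the fingertips stand 166 mm ahead of it and the grasp point (between the pads) lies 147 mm ahead of it; x points along the fingers, y is the direction in which the jaws open and shut, and the axes are right-handed (so a half turn about x gives the same grasp; the last joint's range is limited). The gripper opens to 88 mm and grips with 3 to 60 N. Pads are 18 mm wide; open, the fingers measure 123 mm over their backs; the gripper's body (75 mm by 187 mm) begins 45 mm behind the grasp point.
Start: joints at [1.099, 0.536, -0.004, 1.538, 0.003, 1.067, -0.071], TCP at [256.59, -597.203, 404.716] pointing down, gripper open.
Joint ranges: [-2.7, 2.7], [-0.37, 2.16], [-1.27, 1.26], [0.24, 2.4], [-1.31, 4.45], [0.19, 1.91], [-2.76, 2.76]. Speed limits (rad/s): [2.39, 2.39, 3.14, 3.14, 3.14, 3.14, 3.14].

## Interface

Orientations are given as a rotation vector (axis times angle).
In Python, from workcell import arm, imaging, job gives the robot as it stands. The module is installed in compiled form; this text tells all that it offers.
- The arm moves only by the tool arm_command, never from a script. Its argument "plan" is a list of rows, each a list of 3 entries, a list of its own where there are three numbers: the finger opening in m, from 0 to 0.0881, then the shift along the world's x, y, z in m, then the turn about the world's z in degrees. A call has 1 to 10 rows; each row shifts and turns the commanded pose from where the row before left it; what a row does not reach is not made up. A row lasts 1/8 s, in which the tool goes at most 62.5 mm and 10.7 degrees, less where a joint would pass 70% of its speed; a pose out of reach is approached as far as the arm can. A call with a gripper value outside its range is refused whole. The fingers move at their own pace and stop on an object; "grip_force" is the grip in N (left out, the last holds). Time passes only in rows, so rows that do not move let the fingers close. It gives the time, the measured TCP pose, the force and the opening at its end, in the units of the state.
- arm.sense(): the state, without advancing time (a new reading comes with each control period).
- imaging.capture(name): name is "scene" or "top" or "wrist"; returns (picture, depth): 384x512x3 uint8, red, green, blue; 384x512 float32, mm along the optical axis (not along the pixel's ray), 0 where there is no reading.
- imaging.camera_info(name): a dict with "fx", "fy", "cx", "cy" (pixels), "rvec" (rotation vector, rad) and "tvec" (3), from world to camera coordinates, as OpenCV has them. Camera axes: x right, y down, z forward; pixel columns grow to the right and rows downward; lengths in mm; the calibration is good to about 2 mm. A picture is of the moment at which its call begins: read the wrist's pose just before it. camera_info takes no time and is no camera call; for the wrist camera it gives the pose at the moment of the call.
- job.hand_in(): hands the job in, once; it reports no verdict.
The state is a dict: "t": time; "qpos": joint angles; "dq": joint speeds; "joint_torque": joint torques, N m; "eef_pos": TCP position; "orientation": TCP orientation; "force": force on the tool from outside, world axes, zero at the start; "ft_torque": the same for the moment, N m; "finger_gap": finger opening in mm.
Only numpy, scipy, OpenCV 4.12 (cv2) and the standard library are available. Lean on these libraries where they do the work, as an engineer would, in place of code of your own. Each camera call takes 0.05 s, during which the arm holds its last target.

## Task

On the round indexing table, pull up the sprung plunger by its black knob, swing the turning head with it counter-clockwise (seen from above) to the other notch of the ring and let the plunger drop fully home there. Then take the pen gauge out of its stand and hold it with its sprung tip inside the scribed ring on the sloping top of the sheet-metal hood, the pen square to that sloping face and pressed lightly, so that the tip is about half-way in and neither barely touching nor bottomed. Finish while holding it there: do not let go of the gauge or put it down, and leave the jar, screwdriver and spanner alone.

Things in the scene. Friction and masses are not known exactly. Their poses are not given: they have to be found in the camera images.
- base: fixed round dark base, 270 mm across, with a notched steel ring on it (top 35 mm above the bench, outer radius 124 mm). Origin: on the bench, on the turning axis; z up. Two radial notches, 12 mm wide, 17 mm deep, centred 110 mm from the axis at 220 deg (the plunger starts there) and 290 deg (the other), counter-clockwise from the base's own +x
- head (a joint): angle of the turning head (aluminium disc, 170 mm across, top 56 mm above the bench) about the base's vertical axis, counter-clockwise positive from above; 0 at the start notch, 1.222 rad (70 deg) at the other; stops at -0.06 and 1.30. Light friction (0.15 N m); stays where left
- plunger (a joint): height (m) of the sprung plunger above home: 0 fully down in a notch, 0.010 when its rounded 10 mm pin rides on the ring's top, 0.018 at the upper stop. Above 0.010 the head can turn. Spring: 3 N down at home, 5.2 N at the top. It sits on an arm of the head, 110 mm from the axis, and goes round with the head. The pin finds the notch from about 3 mm off
- plunger_knob (a point): centre of the plunger's upright black knob, a cylinder of 26 mm diameter and 27 mm height; 108.5 mm above the bench when the plunger is home. Below the knob is a 10 mm steel stem, 11 mm of it bare, then a 28 mm housing
- notch_new (a point): the other notch, where the plunger must drop in: point on its centre line, level with the ring's top (35 mm above the bench), 110 mm from the turning axis
- hood: workpiece bolted on the head, turning with it: folded sheet-steel hood, plate 110 x 90 x 5 mm sloping at 18 deg. Origin: centre of the plate's underside, on the turning axis, 100 mm above the bench; x up the slope, z square to the sloping face, outwards. Once indexed it slopes down towards the base's own -x
- spot (a point): centre of the scribed ring (dark ring of 18 mm inner and 23 mm outer diameter with a dot in its middle) on the hood's sloping face, 12 mm down the slope from the middle of the plate
- stand: fixed grey cup 64 mm across and 80 mm high with a 28 mm bore in its top, 74 mm deep, in which the gauge stands. Origin: centre of its underside; z up
- gauge: loose pen gauge, 0.13 kg, round black barrel 24 mm thick, upright in the stand, tip down. Origin: on its axis at the underside of the 40 mm wide, 6 mm thick collar resting on the stand's rim; z along the axis to the top end. Grip the barrel 6 to 70 mm above the origin. Below: barrel to 30 mm, 16 mm nose to 43 mm, then the 8 mm sprung tip, its end 65 mm below the origin when out
- foot (a joint): how far the gauge's sprung tip is pushed in, in m: 0 fully out, 0.010 bottomed; wants to be about 0.005. Spring: 0.6 N at 0 and 0.3 N more per mm, so about 2.1 N at 0.005
- foot_tip (a point): rounded end of the gauge's sprung tip (radius 4 mm), on the gauge's axis
- jar: bystander: closed glass jar with a metal lid, 64 mm across, 90 mm high; origin at the centre of its underside
- screwdriver: bystander: screwdriver lying on the bench; origin under its middle, x from handle to tip
- spanner: bystander: steel spanner lying on the bench; origin under its middle, x along it
There are look-alikes about, which are no part of the job. Leave any purple or turquoise look-alike of the stand alone.

How it is judged:
By the outcome, as a careful person would: the job done as asked, in the order asked, and still so for the second after the job is handed in, while the arm keeps its last pose, push and grip.
It also fails if it takes over 64 s, if anything falls off the work surface, if the arm or the gripper's body presses on something with over 40 N, if the wrist force passes 120 N, or if a joint passes its speed limit or range.

## Working session

There is one attempt and no reset: what is moved stays moved. The work goes in short steps, Python scripts to look and compute and a tool call to move; the robot and the scene stay as the last step left them, time stands still between calls to the robot, and variables do not carry over. Pictures are saved under pics/ and viewed, and the job is handed in when it is done.

Besides the shell and the picture viewer there is one more tool, called after "Emit:" in YAML: its name, and indented under it one key for each argument. arm_command: Moves the arm, as the interface text tells. Its arguments: {"type":"object","properties":{"plan":{"type":"array","items":{"type":"array"}},"grip_force":{"type":"number"}},"required":["plan"]}

```bash
mkdir -p pics
cat > h.py <<'E'
import numpy as np, cv2
from workcell import arm, imaging, job
from scipy.spatial.transform import Rotation as R
def cap(n,save=None):
    info=imaging.camera_info(n); p,d=imaging.capture(n)
    if save: cv2.imwrite('pics/'+save+'.png',p[:,:,::-1]); np.savez('pics/'+save+'.npz',p=p,d=d,**{k:np.array(v) for k,v in info.items()})
    return p,d,info
def load(s):
    z=np.load('pics/'+s+'.npz'); return z['p'],z['d'],{k:z[k] for k in ['fx','fy','cx','cy','rvec','tvec']}
def ray(i,u,v):
    Rm=R.from_rotvec(np.array(i['rvec']).ravel()).as_matrix(); t=np.array(i['tvec']).ravel()
    return -Rm.T@t, Rm.T@np.array([(u-i['cx'])/i['fx'],(v-i['cy'])/i['fy'],1.])
def onz(i,u,v,z):
    o,d=ray(i,u,v); return o+d*(z-o[2])/d[2]
def pt(i,d,u,v):
    o,r=ray(i,u,v); return o+r*d[int(round(v)),int(round(u))]
def proj(i,P):
    Rm=R.from_rotvec(np.array(i['rvec']).ravel()).as_matrix(); c=np.atleast_2d(P)@Rm.T+np.array(i['tvec']).ravel()
    return np.c_[i['fx']*c[:,0]/c[:,2]+i['cx'],i['fy']*c[:,1]/c[:,2]+i['cy']]
def tri(*rs):
    A=0;b=0
    for o,d in rs:
        d=d/np.linalg.norm(d);M=np.eye(3)-np.outer(d,d);A=A+M;b=b+M@o
    return np.linalg.solve(A,b)
def cloud(i,d):
    v,u=np.mgrid[:384,:512]; Rm=R.from_rotvec(np.array(i['rvec']).ravel()).as_matrix()
    c=np.stack([(u-i['cx'])/i['fx']*d,(v-i['cy'])/i['fy']*d,d],-1)-np.array(i['tvec']).ravel()
    return c@Rm
E
python3 - <<'E'
from h import *
for n in ['scene','top','wrist']:
    p,d,i=cap(n,n+'0'); o,r=ray(i,256,192); print(n,i['fx'],o.round(),r.round(2))
s=arm.sense(); print(s['t'],s['eef_pos'],s['orientation'],s['force'],s['finger_gap'])
E
```

```text
scene 429.86644794027603 [1050.  812.  834.] [-0.4  -0.68 -0.61]
top 396.59328156957315 [ 368.  -31. 1169.] [ 0.18  0.01 -0.98]
wrist 304.4089334430711 [ 326. -566.  385.] [-0.29 -0.14 -0.95]
0.15 [ 256.51719378 -596.983094    404.08003802] [ 1.99825562  0.41256399 -1.99903503] [0.33966531 0.1373495  0.49666959] 88.12336115029511
```

View pics/scene0.png

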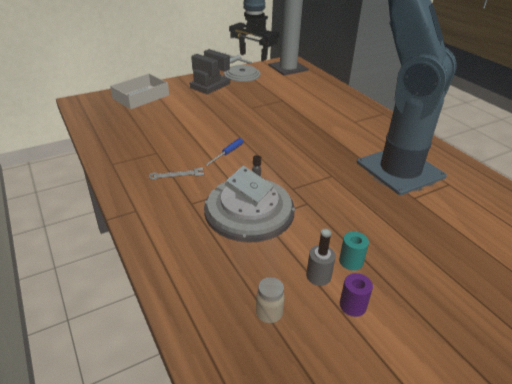

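View pics/top0.png

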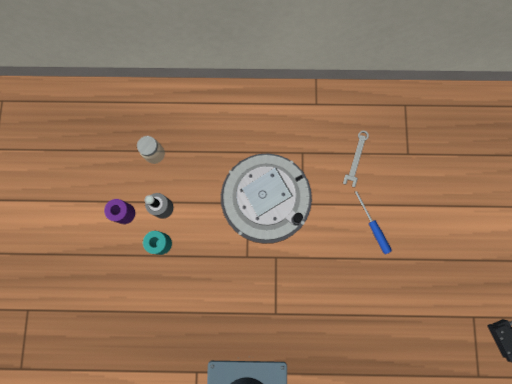

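View pics/wrist0.png

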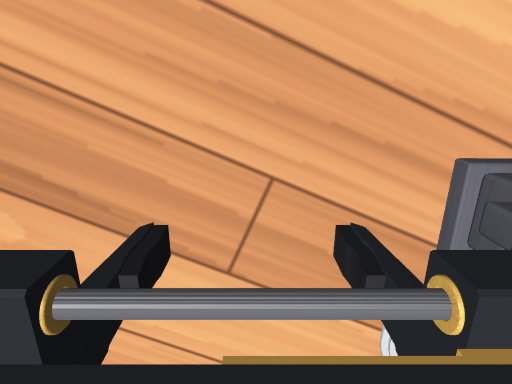

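Scene 0: the base is at top px (266,198), the black knob at (297,218) and the empty notch at (299,178). The pen gauge in the grey stand is at top (156,203) / scene (322,262). The purple stand at (117,211) and the turquoise one at (156,243) are look-alikes and hold no gauge.

Run:
```python
from h import *
s=arm.sense(); print(R.from_rotvec(s['orientation']).as_matrix().round(4))
p,d,i=load('top0')
g=cv2.cvtColor(p,cv2.COLOR_RGB2GRAY)
C=cloud(i,d)
for n,(u,v,z) in dict(base=(266,198,30),knob=(297.5,218.5,122),notch=(299,178,35),pen=(150,200,150),stand=(158,205,80),jar=(150,148,90)).items():
    print(n,onz(i,u,v,z).round(1),'depth pt',C[int(v),int(u)].round(1))
# ring-top ring fit via depth: points at heights 30-40
m=(C[...,2]>20)&(C[...,2]<70)&(abs(C[...,0]-C[198,266,0])<170)&(abs(C[...,1]-C[198,266,1])<170)
P=C[m]; print(P[:,:2].min(0),P[:,:2].max(0),np.percentile(P[:,2],[5,25,50,75,95]))
(c,r)=cv2.minEnclosingCircle(P[:,:2].astype(np.float32)); print(c,r)
ps,ds,is_=load('scene0'); Cs=cloud(is_,ds)
for n,(u,v) in dict(knob=(257,160),pen=(325,235),stand=(318,252),hood=(250,185)).items(): print(n,Cs[v,u].round(1))
cv2.imwrite('pics/c1.png',cv2.resize(p[140:260,90:330][:,:,::-1],None,fx=3.3,fy=3.3,interpolation=cv2.INTER_CUBIC))
cv2.imwrite('pics/c2.png',cv2.resize(ps[140:330,190:400][:,:,::-1],None,fx=3.1,fy=3.1,interpolation=cv2.INTER_CUBIC))
```

```text
[[-6.000e-04  3.948e-01 -9.187e-01]
 [ 1.100e-03 -9.187e-01 -3.948e-01]
 [-1.000e+00 -1.300e-03  1.000e-04]]
base [562.  -46.9  30. ] depth pt [549.9 -45.9 100.7]
knob [ 492.2 -129.6  122. ] depth pt [ 493.9 -128.5  119.4]
notch [ 621.6 -142.8   35. ] depth pt [ 626.  -144.7   15.6]
pen [532.6 257.1 150. ] depth pt [532.2 256.4 152.5]
stand [530.1 253.8  80. ] depth pt [528.2 250.5  92.4]
jar [691.3 283.5  90. ] depth pt [691.2 283.4  90.3]
[ 435.04145873 -176.15953762] [697.39294278  85.46882517] [30.40661367 33.74594213 36.06515947 54.33790431 58.11140603]
(566.897216796875, -45.55892562866211) 133.7436065673828
knob [ 503.2 -119.8  119.7]
pen [540.2 264.8 150.3]
stand [545.5 256.4  89.6]
hood [570.  -40.5 101.4]
```

View pics/c1.png

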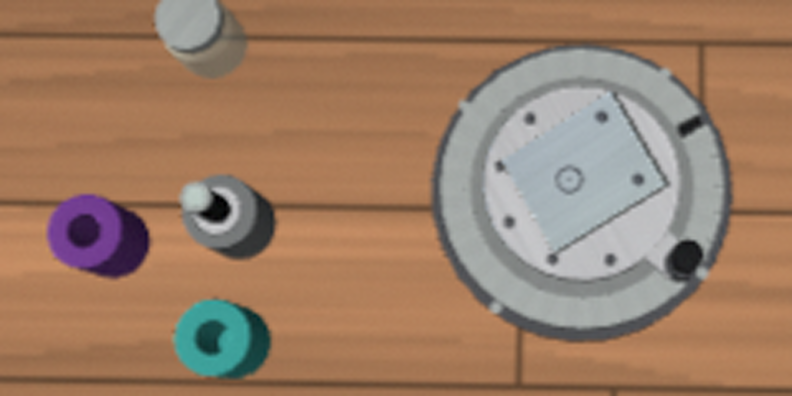

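View pics/c2.png

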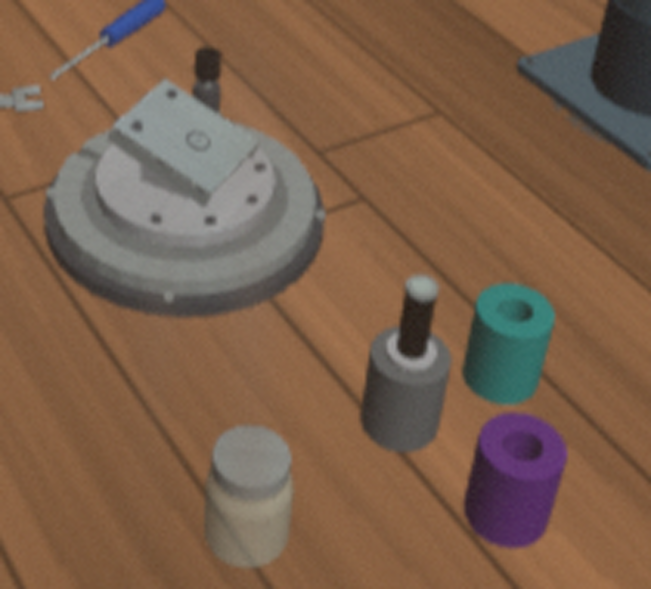

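Geometry is consistent: base centre ≈ (566,−45), knob ≈ 110 mm away at about 229.5° world and the other notch at about 299.5°, so base yaw ≈ 9.5°. Next is a wrist look above the knob.

Emit:
arm_command:
  plan:
    - [0.088,[0.024,0.047,-0.005],2.6]
    - [0.088,[0.024,0.047,-0.005],2.6]
    - [0.088,[0.024,0.047,-0.005],2.6]
    - [0.088,[0.024,0.047,-0.005],2.6]
    - [0.088,[0.024,0.047,-0.005],2.6]
    - [0.088,[0.024,0.047,-0.005],2.6]
    - [0.088,[0.024,0.047,-0.005],2.6]
    - [0.088,[0.024,0.047,-0.005],2.6]
    - [0.088,[0.024,0.047,-0.005],2.6]
    - [0.088,[0.02,0.045,-0.005],2.6]
  grip_force: 20

```text
t: 1.4
eef_pos: [493.2, -127.5, 354.6]
orientation: [1.71, 0.785, -1.709]
force: [0.2, -0.3, -0.3]
finger_gap: 88.2
```

Run:
```python
from h import *
p,d,i=cap('wrist','w1'); s=arm.sense(); print(s['t'],s['eef_pos'],s['force'],R.from_rotvec(s['orientation']).as_matrix()[:,1])
```

```text
1.45 [ 495.3038806  -120.65213086  354.29406283] [ 1.96418576  4.74758738 -0.07174864] [ 0.76509337 -0.64391759 -0.00150722]
```

View pics/w1.png

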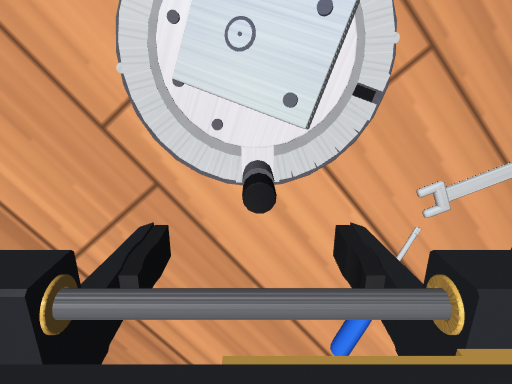

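Wrist view: the knob's top is at about (259,194), the scribed ring at (240,34) and the free notch at (365,92). The arm was still settling, so I'll take a second, static picture and measure.

```bash
cat > knob.py <<'E'
from h import *
def knobtop(p,d,i,zlo=112):
    C=cloud(i,d); g=p.max(2)
    m=((g<60)&(C[...,2]>zlo)&(C[...,2]<145)&(d>0)).astype(np.uint8)
    m[220:]=0
    n,l,st,c=cv2.connectedComponentsWithStats(m)
    k=1+np.argmax(st[1:,4]); mm=l==k
    z=np.median(C[mm][:,2]); uv=c[k]
    return uv,z,onz(i,*uv,z),st[k],np.median(C[mm],0)
E
python3 - <<'E'
from knob import *
s0=arm.sense()
p,d,i=cap('wrist','w2'); s=arm.sense(); print(s['t'],s0['eef_pos'],s['eef_pos'],s['force'],R.from_rotvec(s['orientation']).as_matrix()[:,1],s['dq'].round(3) if hasattr(s['dq'],'round') else s['dq'])
print(knobtop(p,d,i))
C=cloud(i,d)
# base: base outer contour / ring top pts
m=(C[...,2]>31)&(C[...,2]<39)&(d>0); m[225:]=0
P=C[m]; print('ring z',np.median(P[:,2]))
(c,r)=cv2.minEnclosingCircle(P[:,:2].astype(np.float32)); print(c,r)
for n in ['top0']:
    pt_,dt,it=load(n); print(knobtop(pt_[:, :],dt,it))
# triangulate knob top scene/top/wrist
E
```

```text
1.5 [ 495.3038806  -120.65213086  354.29406283] [ 494.25308221 -123.48851596  354.39142717] [-7.30410933e-01 -4.21833406e-04  1.47227432e-01] [ 0.76375423 -0.64550543 -0.00148827] [ 0.059 -0.014  0.078  0.011  0.015  0.015  0.044]
(array([262.92849162, 204.14636872]), np.float64(122.65085963440407), array([ 497.15133414, -128.8877602 ,  122.65085963]), array([247, 187,  33,  33, 895], dtype=int32), array([ 497.12873765, -128.89682562,  122.65085963]))
ring z 35.90784650014917
(564.7299194335938, -48.746273040771484) 125.57666778564453
(array([297.67272727, 216.29090909]), np.float64(121.68085665522821), array([ 498.16794899, -130.07154563,  121.68085666]), array([293, 213,  10,   7,  55], dtype=int32), array([ 498.58845647, -130.79227902,  121.68085666]))
```

Emit:
arm_command:
  plan:
    - [0.088,[0.003,0,-0.03],0]
    - [0.088,[0,0,0],0]
    - [0.088,[0,0,0],0]
    - [0.088,[0,0,0],0]

```text
t: 2.0
eef_pos: [495.8, -129.6, 325.7]
orientation: [1.712, 0.783, -1.71]
force: [0.9, -0.4, 0.0]
finger_gap: 88.0
```

Run:
```python
from knob import *
s=arm.sense()
p,d,i=cap('wrist','w3');  print(s['t'],s['eef_pos'],s['force'],R.from_rotvec(s['orientation']).as_matrix()[:,1])
print(knobtop(p,d,i))
C=cloud(i,d)
m=(C[...,2]>31)&(C[...,2]<39)&(d>0); m[225:]=0
P=C[m]; print('ring z',np.median(P[:,2]))
(c,r)=cv2.minEnclosingCircle(P[:,:2].astype(np.float32)); print(c,r)
cv2.imwrite('pics/w3c.png',cv2.resize(p[0:240,100:420][:,:,::-1],None,fx=2.4,fy=2.4))
```

```text
2.0 [ 495.78692674 -129.59603567  325.67545163] [ 0.86747869 -0.43173312  0.04345948] [ 0.75713487 -0.65325719  0.00135561]
(array([254.44318182, 206.23863636]), np.float64(122.59472683299782), array([ 498.67299241, -127.36764594,  122.59472683]), array([236, 189,  38,  31, 968], dtype=int32), array([ 498.92943905, -127.21122331,  122.59472683]))
ring z 35.89983858169945
(564.973876953125, -48.52605438232422) 125.16110229492188
```

View pics/w3c.png

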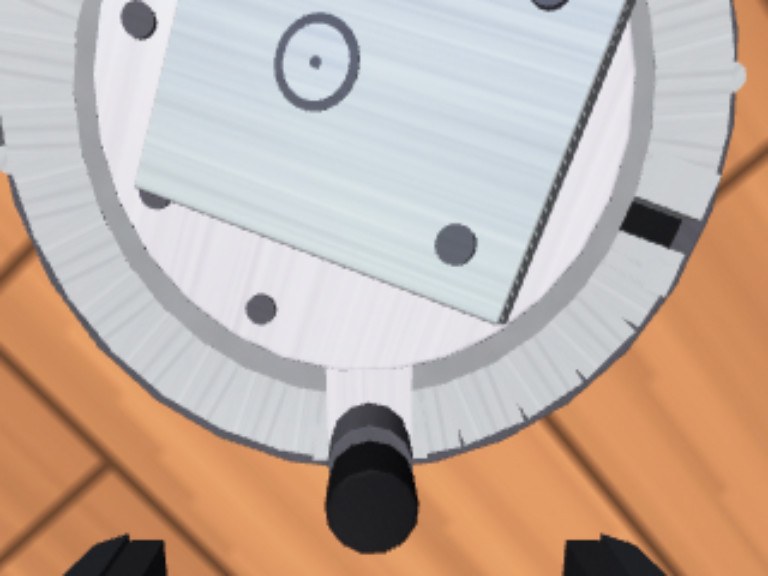

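```bash
sed -i 's/m\[220:\]=0/m[236:]=0/' knob.py
python3 - <<'E'
from knob import *
p,d,i=load('w3'); k=knobtop(p,d,i); print(k)
pt_,dt,it=load('top0');  kt=knobtop(pt_,dt,it)
print('tri wrist+top', tri(ray(i,*k[0]),ray(it,297.7,218.0)))
# robust ring circle: edge pts of ring outer by angle
C=cloud(i,d); m=(C[...,2]>31)&(C[...,2]<39)&(d>0); m[200:]=0; P=C[m][:,:2]
c0=np.array([565,-48.5]); a=np.arctan2(*(P-c0).T[::-1]); r=np.hypot(*(P-c0).T)
E=[]
for b in np.arange(-np.pi,np.pi,.05):
    s=(a>b)&(a<b+.05)
    if s.sum()>20 and r[s].max()>115: j=np.where(s)[0][np.argsort(r[s])[-4]]; E.append(P[j])
E=np.array(E); A=np.c_[2*E,np.ones(len(E))]; x=np.linalg.lstsq(A,(E**2).sum(1),rcond=None)[0]; print('circ',x[:2],np.sqrt(x[2]+x[:2]@x[:2]),len(E))
c=x[:2]
n=onz(i,371,92,35); print('notch',n, np.hypot(*(n[:2]-c)),np.degrees(np.arctan2(*(n[:2]-c)[::-1])))
kk=k[2]; print('knob r',np.hypot(*(kk[:2]-c)),np.degrees(np.arctan2(*(kk[:2]-c)[::-1])))
sp=pt(i,d,100+316/2.4,62/2.4); print('spot',sp)
E
```

```text
(array([254.45491803, 209.85491803]), np.float64(122.64749670967603), array([ 497.04674835, -129.27232753,  122.64749671]), array([ 236,  189,   38,   41, 1220], dtype=int32), array([ 496.95914862, -129.37833987,  122.64749671]))
tri wrist+top [ 494.73970208 -131.26468195  114.79232593]
circ [566.02100804 -46.72592147] 123.86976598864403 70
notch [ 620.37373302 -140.07996902   35.        ] 108.02405707015704 -59.79111975191845
knob r 107.57024520094589 -129.88151042455615
spot [559.48131622 -35.71750556 102.01079005]
```

Knob centre: (495.5,−131), top z 122.6 ✓, radius 110 ✓, angle 230.1°. The notch is at 300.2°, so the difference is 70° ✓. Going down to grip the knob.

Emit:
arm_command:
  plan:
    - [0.088,[0,-0.0015,-0.03],0.9]
    - [0.088,[0,0,-0.03],0]
    - [0.088,[0,0,-0.008],0]
    - [0.088,[0,0,0],0]
    - [0.02,[0,0,0],0]
    - [0.02,[0,0,0],0]
    - [0.02,[0,0,0],0]
    - [0.02,[0,0,0],0]
  grip_force: 30

```text
t: 3.05
eef_pos: [495.6, -130.8, 257.0]
orientation: [1.701, 0.795, -1.7]
force: [-0.3, 1.2, -0.4]
finger_gap: 49.9
```

Emit:
arm_command:
  plan:
    - [0.02,[0,0,0],0]
    - [0.02,[0,0,0],0]
    - [0.02,[0,0,0],0]
    - [0.02,[0,0,0],0]

```text
t: 3.55
eef_pos: [495.8, -130.9, 256.8]
orientation: [1.701, 0.795, -1.7]
force: [1.0, -1.7, -1.5]
finger_gap: 25.0
```

Emit:
arm_command:
  plan:
    - [0.02,[0,0,0.007],0]
    - [0.02,[0,0,0.008],0]
    - [0.02,[0,0,0],0]
    - [0.02,[0,0,0],0]

```text
t: 4.05
eef_pos: [495.5, -130.7, 271.7]
orientation: [1.7, 0.796, -1.7]
force: [1.3, -0.9, -6.0]
finger_gap: 24.8
```

Run:
```python
from h import *
import math
s=arm.sense(); print(s['force'],s['eef_pos'])
c=np.array([566.0,-46.7])
e=np.array(s['eef_pos'][:2])-c; print(np.hypot(*e),np.degrees(np.arctan2(*e[::-1])))
a0=math.radians(230.1); P=[c+110*np.array([math.cos(a0+math.radians(k*5)),math.sin(a0+math.radians(k*5))]) for k in range(15)]
print(np.diff(P,axis=0).round(1).tolist(), P[-1])
```

```text
[ 1.3210562  -0.92076564 -5.99199351] [ 495.48443459 -130.68934271  271.70052179]
109.66610530949947 -130.01606459556365
[[7.6, -5.8], [8.1, -5.1], [8.5, -4.4], [8.9, -3.7], [9.2, -2.9], [9.4, -2.1], [9.5, -1.2], [9.6, -0.4], [9.6, 0.4], [9.5, 1.3], [9.4, 2.1], [9.1, 2.9], [8.9, 3.7], [8.5, 4.4]] [ 621.16618109 -141.86665626]
```

Lifted: 15 mm rise with about 5 N of spring force. Swinging in 5° steps.

Emit:
arm_command:
  plan:
    - [0.02,[0.0076,-0.0058,0],5]
    - [0.02,[0.0081,-0.0051,0],5]
    - [0.02,[0.0085,-0.0044,0],5]
    - [0.02,[0.0089,-0.0037,0],5]
    - [0.02,[0.0092,-0.0029,0],5]
    - [0.02,[0.0094,-0.0021,0],5]
    - [0.02,[0.0095,-0.0012,0],5]
    - [0.02,[0,0,0],0]

```text
t: 5.05
eef_pos: [556.7, -156.7, 271.2]
orientation: [1.272, 1.167, -1.273]
force: [0.5, -3.2, -5.8]
finger_gap: 25.2
```

Emit:
arm_command:
  plan:
    - [0.02,[0.0096,-0.0004,0],5]
    - [0.02,[0.0096,0.0004,0],5]
    - [0.02,[0.0095,0.0013,0],5]
    - [0.02,[0.0094,0.0021,0],5]
    - [0.02,[0.0091,0.0029,0],5]
    - [0.02,[0.0089,0.0037,0],5]
    - [0.02,[0.0085,0.0044,0],5]
    - [0.02,[0,0,0],0]
    - [0.02,[0,0,0],0]

```text
t: 6.18
eef_pos: [621.6, -142.8, 271.7]
orientation: [0.814, 1.41, -0.816]
force: [4.3, -5.0, -5.1]
finger_gap: 24.8
```

Run:
```python
from h import *
s=arm.sense(); print(s['t'],s['force'],s['eef_pos'],R.from_rotvec(s['orientation']).as_matrix()[:,1])
e=np.array(s['eef_pos'][:2])-np.array([566.0,-46.7]); print(np.hypot(*e),np.degrees(np.arctan2(*e[::-1])))
p,d,i=cap('wrist','w4')
```

```text
6.175 [ 4.32663408 -5.02304319 -5.06331316] [ 621.61476664 -142.75539865  271.71845858] [8.66016503e-01 5.00015295e-01 3.47683454e-04]
110.99388216962733 -59.92974352834131
```

View pics/w4.png

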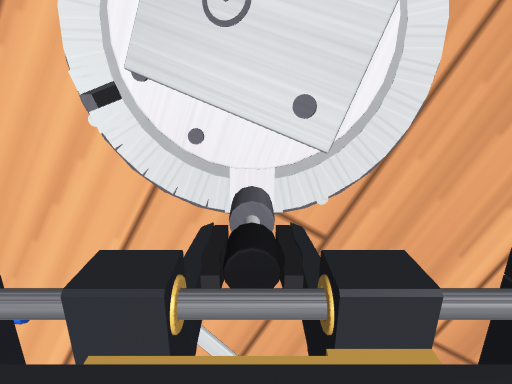

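The knob is at 300.1° and the old notch is now visible empty at (100,97). Lowering the plunger.

Emit:
arm_command:
  plan:
    - [0.02,[-0.0004,0.0008,-0.005],0]
    - [0.02,[0,0,-0.004],0]
    - [0.02,[0,0,-0.003],0]
    - [0.02,[0,0,-0.003],0]
    - [0.02,[0,0,0],0]
    - [0.02,[0,0,0],0]

```text
t: 6.98
eef_pos: [621.5, -142.5, 257.1]
orientation: [0.814, 1.409, -0.816]
force: [5.6, -5.5, -5.1]
finger_gap: 24.7
```

Emit:
arm_command:
  plan:
    - [0.06,[0,0,0],0]
    - [0.06,[0,0,0],0]
    - [0.06,[0,0,0],0]
    - [0.06,[0,0,0.03],0]
    - [0.06,[0,0,0.04],0]
    - [0.06,[0,0,0],0]
    - [0.06,[0,0,0],0]

```text
t: 7.85
eef_pos: [620.6, -140.6, 326.2]
orientation: [0.813, 1.414, -0.814]
force: [-0.5, -0.6, -0.5]
finger_gap: 59.8
```

Run:
```python
from knob import *
s=arm.sense(); print(s['t'],s['force'],s['eef_pos'])
p,d,i=cap('wrist','w5'); k=knobtop(p,d,i); print(k)
C=cloud(i,d);print('kz',C[int(k[0][1]),int(k[0][0])])
c=np.array([566.0,-46.7]);e=k[2][:2]-c; print(np.hypot(*e),np.degrees(np.arctan2(*e[::-1])))
```

```text
7.85 [-0.49151533 -0.58779534 -0.475792  ] [ 620.59897412 -140.61175596  326.17421169]
(array([251.6793075 , 212.18549052]), np.float64(122.67049569237632), array([ 618.76842428, -140.29589791,  122.67049569]), array([ 233,  192,   38,   41, 1213], dtype=int32), array([ 618.88137879, -140.42066151,  122.67049569]))
kz [ 618.39599915 -140.54113416  122.29883459]
107.44625962484517 -60.586134196119986
```

View pics/w5.png

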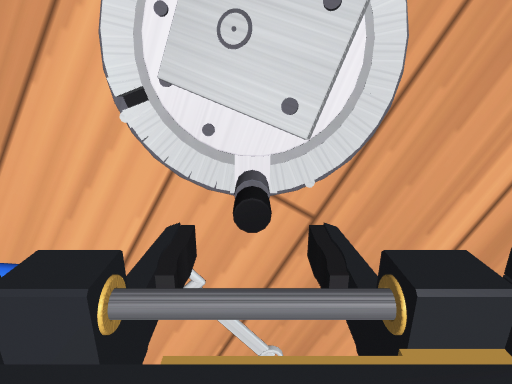

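The knob's top is at 122.7, the same as at the start, so the plunger is home. Measuring spot and slope.

Run:
```python
from h import *
p,d,i=load('w5'); C=cloud(i,d)
m=np.zeros((384,512),np.uint8); cv2.fillPoly(m,[np.array([[185,5],[355,5],[312,128],[170,78]])],1)
P=C[(m>0)&(d>0)]; P=P[(P[:,2]>80)]
for _ in range(3):
    c=P.mean(0); n=np.linalg.svd(P-c,full_matrices=False)[2][2]; n*=np.sign(n[2]); P=P[abs((P-c)@n)<2]
print('n',n,np.degrees(np.arccos(n[2])),np.degrees(np.arctan2(n[1],n[0])),len(P),np.std((P-c)@n))
g=cv2.cvtColor(p,cv2.COLOR_RGB2GRAY)
mm=((g<120)&(np.hypot(*(np.mgrid[:384,:512]-np.array([29,234])[:,None,None]))<24)).astype(np.uint8)
u=np.argwhere(mm); 
nn,l,st,ce=cv2.connectedComponentsWithStats(mm); print(st,ce)
for uv in ce[1:]:
    o,r=ray(i,*uv); print(o+r*((c-o)@n)/(r@n))
it=load('top0')
```

```text
n [-0.30399594 -0.05186973  0.95126022] 17.962192857927654 -170.317077474775 15886 0.6637972651701934
[[     0      0    512    384 196204]
 [   217      9     35     40    388]
 [   232     27      4      4     16]] [[255.54211433 191.8352531 ]
 [235.11082474  28.69072165]
 [233.5         28.5       ]]
[553.85858635 -48.54749953 102.23665433]
[552.91829943 -48.90964941 101.91641806]
```

Spot (553.2,−48.9,101.7). The normal is tilted 18.0° towards 189.7°, and both match the model. Since the arm only turns about z, the pen must be tilted by pivoting it in the jaws, so the jaw axis has to lie along about 280°. Travelling to the gauge with the jaws turned to that.

Emit:
arm_command:
  plan:
    - [0.07,[-0.008,0.036,0.008],-10]
    - [0.07,[-0.008,0.036,0.008],-10]
    - [0.07,[-0.008,0.036,0.008],-10]
    - [0.07,[-0.008,0.036,0.008],-10]
    - [0.07,[-0.008,0.036,0.008],-10]
    - [0.07,[-0.008,0.036,0.008],-10]
    - [0.07,[-0.008,0.036,0.008],-10]
    - [0.07,[-0.008,0.036,0.008],-10]
    - [0.07,[-0.008,0.036,0.008],-10]
    - [0.07,[-0.008,0.036,0],-10]

```text
t: 9.15
eef_pos: [540.5, 220.4, 398.0]
orientation: [2.032, 0.355, -2.034]
force: [0.0, -0.6, -0.3]
finger_gap: 69.8
```

Emit:
arm_command:
  plan:
    - [0.07,[-0.007,0.036,0],-10]
    - [0.07,[0,0,0],0]
    - [0.07,[0,0,0],0]
    - [0.07,[0,0,0],0]

```text
t: 9.65
eef_pos: [534.5, 253.7, 398.2]
orientation: [2.128, 0.186, -2.13]
force: [0.8, 0.1, -0.2]
finger_gap: 69.8
```

Run:
```python
from h import *
s=arm.sense(); print(s['t'],s['force'],s['eef_pos'],np.round(s['qpos'],2)); y=R.from_rotvec(s['orientation']).as_matrix()[:,1];print(np.degrees(np.arctan2(y[1],y[0])))
p,d,i=cap('wrist','w6')
```

```text
9.65 [ 0.7505592   0.10617799 -0.24067124] [534.48737521 253.68222466 398.18944638] [-0.34  0.46 -0.24  1.69  0.13  1.01 -2.02]
-79.92326338694268
```

View pics/w6.png

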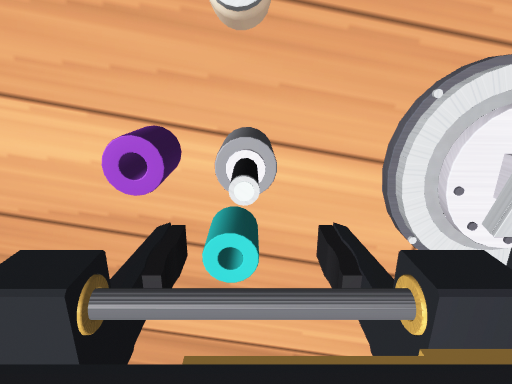

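Wrist view: the gauge's white cap is at (244,190) in the grey stand with its collar at (245,167). The purple stand (133,166) and the turquoise one (230,258) are empty. The gauge is in the grey stand.

```bash
cat > pen.py <<'E'
from h import *
def pentop(p,d,i,lo=145,hi=165,rows=None):
    C=cloud(i,d); m=((d>0)&(C[...,2]>lo)&(C[...,2]<hi)&(np.hypot(C[...,0]-532,C[...,1]-256)<40)).astype(np.uint8)
    if rows: m[rows:]=0
    n,l,st,c=cv2.connectedComponentsWithStats(m); k=1+np.argmax(st[1:,4])
    return c[k],np.median(C[l==k],0),st[k],np.percentile(C[l==k][:,2],95)
E
python3 - <<'E'
from pen import *
for n in ['w6','top0','scene0']:
    p,d,i=load(n); print(n,pentop(p,d,i))
p,d,i=load('w6')
C=cloud(i,d)
for (u,v) in [(244,190),(225,163),(262,163),(245,172)]: print(C[v,u].round(1))
m=(d>0)&(abs(C[...,2]-80)<2.5)&(np.hypot(C[...,0]-532,C[...,1]-256)<45)
print('stand rim',cv2.minEnclosingCircle(C[m][:,:2].astype(np.float32)),np.median(C[m][:,2]))
m=(d>0)&(abs(C[...,2]-87)<2.5)&(np.hypot(C[...,0]-532,C[...,1]-256)<45)
print('collar',cv2.minEnclosingCircle(C[m][:,:2].astype(np.float32)),np.median(C[m][:,2]))
cv2.imwrite('pics/w6c.png',cv2.resize(p[100:230,180:320][:,:,::-1],None,fx=4,fy=4))
E
```

```text
w6 (array([243.68660598, 189.46684005]), array([533.39465044, 260.05230996, 153.16110039]), array([229, 174,  31,  32, 769], dtype=int32), np.float64(154.61263570424603))
top0 (array([148.64864865, 199.56756757]), array([532.61667708, 259.91883099, 152.30815418]), array([144, 195,  10,  10,  74], dtype=int32), np.float64(155.36305674066594))
scene0 (array([325.61842105, 232.96052632]), array([535.55853757, 260.3529073 , 150.93500429]), array([321, 229,  11,   9,  76], dtype=int32), np.float64(154.1316699332826))
[533.2 259.7 153.8]
[533.7 280.8  81.5]
[541.4 244.7  87.1]
[544.4 261.1 141.6]
stand rim ((532.6126098632812, 259.9920959472656), 31.787952423095703) 80.74978284086623
collar ((532.4896850585938, 259.8478088378906), 19.912677764892578) 86.80962842280641
```

View pics/w6c.png

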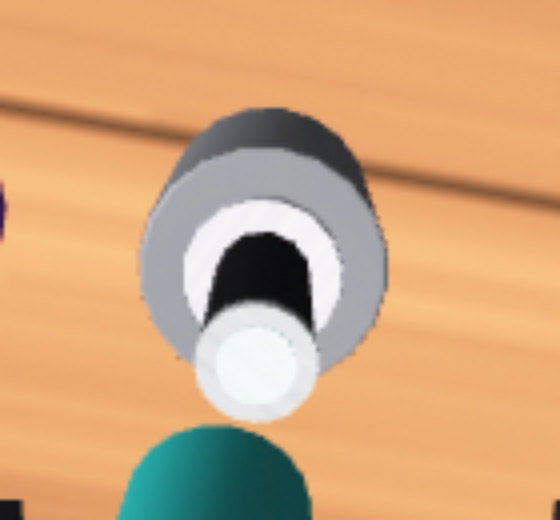

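Emit:
arm_command:
  plan:
    - [0.07,[-0.002,0.0063,-0.03],0]
    - [0.07,[0,0,-0.03],0]
    - [0.07,[0,0,-0.03],0]
    - [0.07,[0,0,-0.03],0]
    - [0.07,[0,0,-0.006],0]
    - [0.02,[0,0,0],0]
    - [0.02,[0,0,0],0]
    - [0.02,[0,0,0],0]
    - [0.02,[0,0,0],0]
    - [0.02,[0,0,0],0]
  grip_force: 10

```text
t: 10.95
eef_pos: [532.3, 261.1, 273.0]
orientation: [2.129, 0.188, -2.128]
force: [-0.1, -2.3, 1.9]
finger_gap: 23.8
```

Emit:
arm_command:
  plan:
    - [0.02,[0,0,0],0]
    - [0.02,[0,0,0],0]
    - [0.02,[0,0,0],0]

```text
t: 11.32
eef_pos: [532.3, 261.1, 273.0]
orientation: [2.129, 0.188, -2.128]
force: [0.1, -3.1, 5.9]
finger_gap: 23.8
```

Gripped at 23.8 mm. I'll lift it until only the nose is inside the bore's rim.

Emit:
arm_command:
  plan:
    - [0.02,[0,-0.0005,0.017],0]
    - [0.02,[0,-0.0005,0.017],0]
    - [0.02,[0,0,0],0]
    - [0.02,[0,0,0],0]

```text
t: 11.82
eef_pos: [531.6, 261.0, 306.8]
orientation: [2.129, 0.19, -2.129]
force: [0.4, -0.2, -2.0]
finger_gap: 23.8
```

Run:
```python
from h import *
s=arm.sense(); print(s['t'],s['force'],s['eef_pos'])
p,d,i=cap('scene','s1'); cv2.imwrite('pics/s1c.png',cv2.resize(p[130:300,220:420][:,:,::-1],None,fx=3.5,fy=3.5))
```

```text
11.825 [ 0.37237729 -0.23030802 -1.99083653] [531.64581386 260.99005333 306.80723639]
```

View pics/s1c.png

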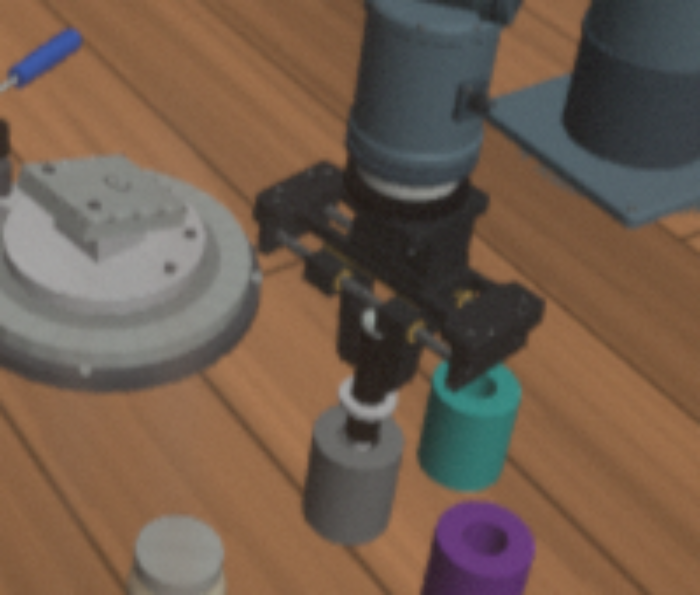

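Pen lifted 34 mm with its nose just inside the rim. I'll ease the grip and shift towards 190°, so the rim levers the pen over.

Emit:
arm_command:
  plan:
    - [0.02,[-0.004,-0.0007,0],0]
    - [0.02,[-0.004,-0.0007,0],0]
    - [0.02,[-0.004,-0.0007,0],0]
    - [0.02,[0,0,0],0]
  grip_force: 6

```text
t: 12.38
eef_pos: [519.7, 258.4, 306.7]
orientation: [2.128, 0.189, -2.129]
force: [0.9, 0.3, -1.6]
finger_gap: 23.8
```

Emit:
arm_command:
  plan:
    - [0.02,[-0.004,-0.0007,0],0]
    - [0.02,[-0.004,-0.0007,0],0]
    - [0.02,[-0.004,-0.0007,0],0]
    - [0.02,[0,0,0],0]

```text
t: 12.88
eef_pos: [507.6, 256.4, 306.7]
orientation: [2.128, 0.189, -2.129]
force: [0.2, -0.3, -0.9]
finger_gap: 23.6
```

Run:
```python
from h import *
s=arm.sense(); print(s['t'],s['force'],s['ft_torque'],s['eef_pos'])
p,d,i=cap('scene','s2'); cv2.imwrite('pics/s2c.png',cv2.resize(p[170:290,280:390][:,:,::-1],None,fx=5,fy=5,interpolation=cv2.INTER_CUBIC))
p,d,i=cap('wrist','w7')
```

```text
12.875 [ 0.1791993  -0.2931479  -0.94629753] [-0.05588899 -0.03579673 -0.02781368] [507.57454876 256.43659893 306.71627317]
```

View pics/s2c.png

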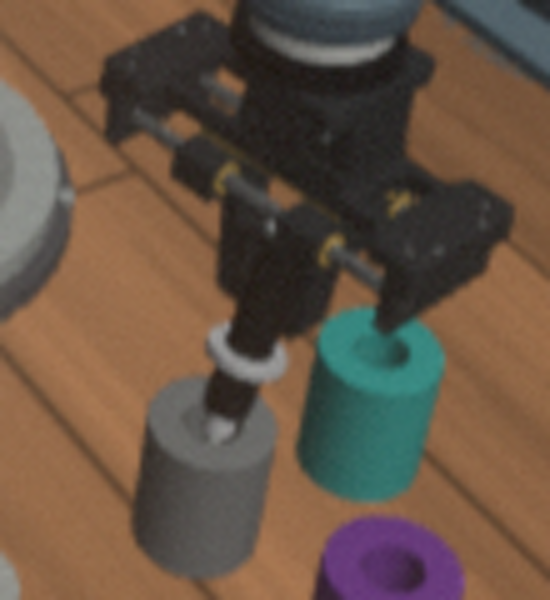

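View pics/w7.png

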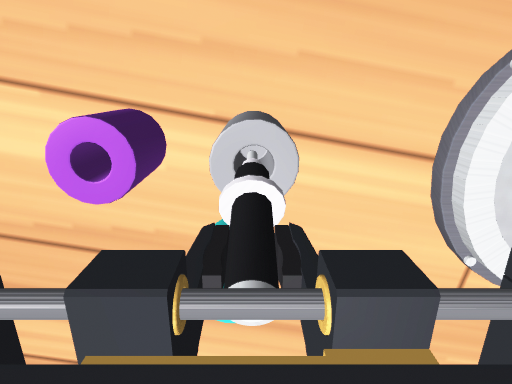

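Wrist view: the pen is levered over, with collar at (253,203) and nose at (252,165) still in the bore. I'll measure the tilt by cylinder and collar fit.

```bash
cat > tilt.py <<'E'
from h import *
from scipy.optimize import least_squares
def tilt(p,d,i,tcp,guess=15,az=190,rmax=20):
    # cylinder fit r=12 to barrel points between collar and pads
    C=cloud(i,d); G=np.array([tcp[0],tcp[1],tcp[2]-147])
    a=np.radians(az); h=np.array([np.cos(a),np.sin(a),0])
    ax=np.cos(np.radians(guess))*np.array([0,0,1])+np.sin(np.radians(guess))*h
    Q=C-G; s=Q@ax; rr=np.linalg.norm(Q-s[...,None]*ax,axis=-1)
    dark=p.max(2)<90; dd=(d>0)
    lat=abs(Q@np.array([-h[1],h[0],0]))
    m=dd&dark&(rr<rmax)&(s<-5)&(s>-38)&(lat<11)
    P=C[m]-G
    def f(x):
        n=np.array([x[0],x[1],1]);n/=np.linalg.norm(n); q=P-np.array([x[2],x[3],0]); return np.linalg.norm(np.cross(q,n),axis=1)-12
    r=least_squares(f,[ax[0]/ax[2],ax[1]/ax[2],0,0],loss='soft_l1',f_scale=.7)
    n=np.array([r.x[0],r.x[1],1]);n/=np.linalg.norm(n)
    print('cyl',m.sum(),'tilt',np.degrees(np.arccos(n[2])).round(2),'az',np.degrees(np.arctan2(n[1],n[0])).round(1),'off',r.x[2:].round(2),'rms',np.sqrt(np.mean(f(r.x)**2)).round(2))
    # collar top face: white pts
    w=dd&(p.min(2)>150)&(rr<21)&(rr>12)&(s<-30)&(s>-60)
    W=C[w]-G
    sw=W@n; print('collar s hist',np.percentile(sw,[5,25,50,75,95]).round(1),len(W))
    return n,r.x[2:],C,m,G
E
python3 - <<'E'
from tilt import *
s=arm.sense(); 
p,d,i=load('w7'); n,o,C,m,G=tilt(p,d,i,s['eef_pos'])
p,d,i=load('s2'); tilt(p,d,i,s['eef_pos'])
E
```

```text
cyl 1587 tilt 15.44 az -170.3 off [-2.57  0.15] rms 0.34
collar s hist [-42.5 -39.8 -39.3 -38.9 -38.4] 1377
cyl 105 tilt 15.89 az -173.5 off [-1.71 -1.08] rms 1.25Traceback (most recent call last):
  File "<stdin>", line 4, in <module>
  File "tilt.py", line 21, in tilt
    sw=W@n; print('collar s hist',np.percentile(sw,[5,25,50,75,95]).round(1),len(W))
                                  ~~~~~~~~~~~~~^^^^^^^^^^^^^^^^^^^^
    return _quantile_unchecked(
        a, q, axis, out, overwrite_input, method, keepdims, weights)
    return _ureduce(a,
                    func=_quantile_ureduce_func,
    ...<5 lines>...
                    overwrite_input=overwrite_input,
                    method=method)
    r = func(a, **kwargs)
    result = _quantile(arr,
                       quantiles=q,
    ...<2 lines>...
                       out=out,
                       weights=wgt)
    slices_having_nans = np.isnan(arr[-1, ...])
                                  ~~~^^^^^^^^^
IndexError: index -1 is out of bounds for axis 0 with size 0
```

Tilt is 15.4° towards 189.7°; about 2.6° more is needed, roughly 4 mm of shift.

Emit:
arm_command:
  plan:
    - [0.02,[-0.002,-0.0003,0],0]
    - [0.02,[-0.002,-0.0003,0],0]
    - [0.02,[0,0,0],0]
    - [0.02,[0,0,0],0]

```text
t: 13.48
eef_pos: [504.0, 255.8, 306.7]
orientation: [2.129, 0.189, -2.129]
force: [-0.6, -0.3, -1.2]
finger_gap: 23.7
```

Run:
```python
from tilt import *
s=arm.sense(); print(s['t'],s['force'],s['eef_pos'])
p,d,i=cap('wrist','w8'); tilt(p,d,i,s['eef_pos'],guess=17)
```

```text
13.475 [-0.63763764 -0.28660271 -1.21876702] [504.00043449 255.82426388 306.74865428]
cyl 1690 tilt 18.24 az -170.1 off [-2.86  0.07] rms 0.37
collar s hist [-42.8 -39.9 -39.4 -39.  -38.5] 1401
```

Tilt is 18.2° towards 189.9°. I'll tighten the grip, lift clear and check it again.

Emit:
arm_command:
  plan:
    - [0.02,[0,0,0],0]
    - [0.02,[0,0,0],0]
    - [0.02,[0,0,0.02],0]
    - [0.02,[0,0,0.03],0]
    - [0.02,[0,0,0.03],0]
    - [0.02,[0,0,0],0]
  grip_force: 35

```text
t: 14.28
eef_pos: [504.5, 256.3, 388.7]
orientation: [2.133, 0.191, -2.126]
force: [0.1, 0.2, -1.1]
finger_gap: 23.3
```

Emit:
arm_command:
  plan:
    - [0.02,[0.001,-0.02,0],0]
    - [0.02,[0.001,-0.03,0],0]
    - [0.02,[0.001,-0.03,0],0]
    - [0.02,[0.001,-0.03,0],0]
    - [0.02,[0.001,-0.03,0],0]
    - [0.02,[0.001,-0.03,0],0]
    - [0.02,[0.001,-0.03,0],0]
    - [0.02,[0.001,-0.03,0],0]
    - [0.02,[0.001,-0.03,0],0]
    - [0.002,[0.001,-0.03,0],0]

```text
t: 15.52
eef_pos: [512.7, -36.7, 385.1]
orientation: [2.126, 0.187, -2.133]
force: [0.4, 0.1, -1.9]
finger_gap: 23.2
```

Emit:
arm_command:
  plan:
    - [0.02,[0.001,-0.022,-0.006],0]
    - [0.02,[0,0,0],0]
    - [0.02,[0,0,0],0]
    - [0.02,[0,0,0],0]

```text
t: 16.02
eef_pos: [514.9, -55.2, 380.6]
orientation: [2.128, 0.191, -2.128]
force: [-0.1, -0.9, -1.6]
finger_gap: 22.9
```

Run:
```python
from tilt import *
s=arm.sense(); print(s['t'],s['force'],s['eef_pos'],s['finger_gap'])
p,d,i=cap('wrist','w9'); n,o,C,m,G=tilt(p,d,i,s['eef_pos'],guess=18)
print('tip est',G+np.r_[o,0]-110.4*n)
cv2.imwrite('pics/w9c.png',cv2.resize(p[30:290,130:390][:,:,::-1],None,fx=2.3,fy=2.3))
p,d,i=cap('scene','s3'); cv2.imwrite('pics/s3c.png',cv2.resize(p[90:260,170:330][:,:,::-1],None,fx=3.5,fy=3.5,interpolation=cv2.INTER_CUBIC))
```

```text
16.025 [-0.12834203 -0.90542446 -1.64578411] [514.86585056 -55.21246695 380.59833483] 22.862781966139433
cyl 1711 tilt 18.08 az -170.0 off [-2.89  0.21] rms 0.39
collar s hist [-42.8 -39.8 -39.4 -39.  -38.5] 1299
tip est [545.7079996  -49.05899458 128.64727721]
```

View pics/w9c.png

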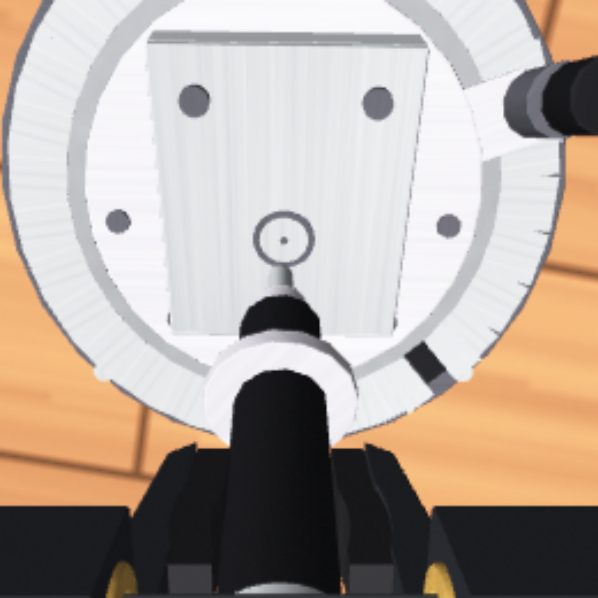

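View pics/s3c.png

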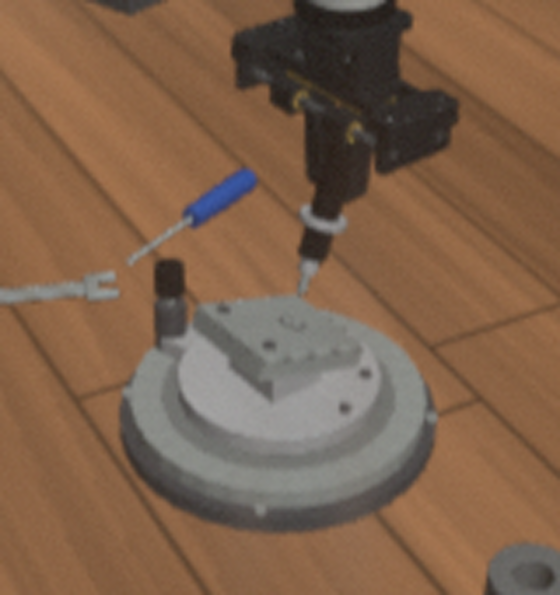

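Wrist view: the dot of the scribed ring is at (253.5,134) and the pen tip at (253,146), hovering over it. Measuring the tip against the spot in this same view.

```bash
cat > rel.py <<'E'
from tilt import *
def rel(name,tcp,spx,guess=18):
    p,d,i=load(name); n,o,C,m,G=tilt(p,d,i,tcp,guess)
    tip=G+np.r_[o,0]-110.4*n
    # plate plane
    Q=C-np.array([565,-47,104]); nn=np.array([-.304,-.053,.951])
    mm=(d>0)&(abs(Q@nn)<6)&(np.abs(Q[...,1])<38)&(np.abs(Q[...,0])<48)&(p.min(2)>120)
    P=C[mm]
    for _ in range(3):
        c=P.mean(0); pn=np.linalg.svd(P-c,full_matrices=False)[2][2]; pn*=np.sign(pn[2]); P=P[abs((P-c)@pn)<1.5]
    print('plane',np.degrees(np.arccos(pn[2])).round(2),np.degrees(np.arctan2(pn[1],pn[0])).round(1),len(P))
    print('angle pen/plate',np.degrees(np.arccos(n@pn)).round(2))
    ob,r=ray(i,*spx); sp=ob+r*((c-ob)@pn)/(r@pn)
    print('spot',sp.round(1),'tip',tip.round(1),'tip px',proj(i,tip).round(1))
    e=tip-sp; h=e@pn; lat=e-h*pn; print('height',h.round(1),'lat',lat.round(1)); return
E
python3 - <<'E'
from rel import *
p,d,i=load('w9'); g=cv2.cvtColor(p,cv2.COLOR_RGB2GRAY)
print(g[128:140,247:260])
rel('w9',[514.87,-55.21,380.6],(253.5,134.3))
E
```

```text
[[231 232 232 232 229 225 227 231 232 232 230 232 231]
 [231 233 231 231 228 225 226 231 232 232 230 232 231]
 [231 233 231 231 228 224 227 231 232 232 229 231 230]
 [231 232 231 231 228 224 227 231 232 231 230 231 230]
 [231 232 231 231 229 222 223 229 232 231 229 231 230]
 [231 232 231 231 228 171 103 171 230 231 229 231 229]
 [231 232 231 231 207 116 110 112 206 231 229 230 229]
 [231 232 231 230 228 124 118 124 229 231 229 231 229]
 [231 232 231 230 228 202 203 229 231 231 229 231 229]
 [231 232 231 230 228 224 228 230 231 231 229 231 228]
 [231 232 231 230 227 225 228 229 230 231 229 231 228]
 [231 232 231 230 227 224 228 229 230 230 230 230 229]]
cyl 1711 tilt 18.08 az -170.0 off [-2.9  0.2] rms 0.39
collar s hist [-42.8 -39.8 -39.4 -39.  -38.5] 1299
plane 18.01 -170.5 9564
angle pen/plate 0.17
spot [552.7 -49.4 101.8] tip [545.7 -49.1 128.6] tip px [[251.6 148.2]]
height 27.7 lat [1.4 1.7 0.5]
```

Run:
```python
from h import *
p,d,i=load('w9'); C=cloud(i,d)
n=np.array([-.304,-.054,.951]);tip=np.array([545.7,-49.1,128.6])
for k in [-5,-2,0,3,5]: print(k,proj(i,tip+k*n).round(1))
print(proj(i,tip+[1,0,0])-proj(i,tip),proj(i,tip+[0,1,0])-proj(i,tip))
cv2.imwrite('pics/w9t.png',cv2.resize(p[110:180,220:290][:,:,::-1],None,fx=8,fy=8,interpolation=cv2.INTER_NEAREST))
for v in range(142,160): print(v,C[v,253].round(1))
```

```text
-5 [[251.7 145.2]]
-2 [[251.7 147. ]]
0 [[251.7 148.2]]
3 [[251.7 150.1]]
5 [[251.7 151.4]]
[[ 0.22982758 -1.25945397]] [[-1.27247974 -0.2268889 ]]
142 [545.9 -50.2 100. ]
143 [545.  -50.4  99.8]
144 [544.  -50.6  99.1]
145 [549.  -49.5 131.9]
146 [548.6 -49.6 134.3]
147 [548.1 -49.7 135.4]
148 [547.7 -49.7 137.3]
149 [547.2 -49.8 138.7]
150 [546.7 -49.9 139.7]
151 [546.2 -50.  141.1]
152 [545.8 -50.  142.8]
153 [545.3 -50.1 144. ]
154 [546.6 -49.9 153.7]
155 [546. -50. 154.]
156 [545.5 -50.  155.2]
157 [545.1 -50.1 156.3]
158 [546.4 -49.8 165.4]
159 [546.  -49.9 166.6]
```

View pics/w9t.png

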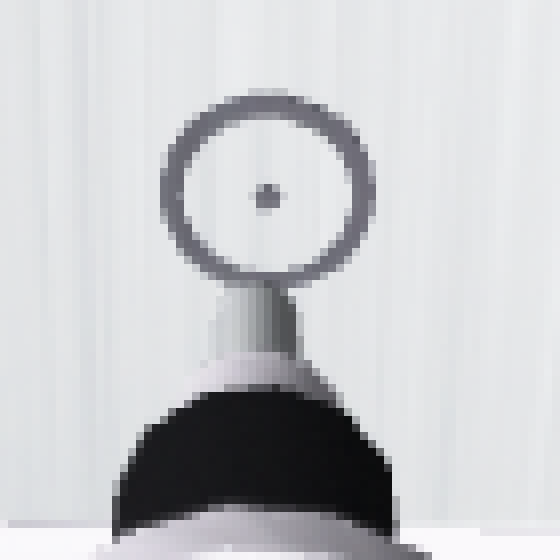

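The tip's silhouette agrees with the fitted tip, allowing for its 4 mm radius. Height is 27.7 mm, lateral error about (1.4,1.3) mm and pen to plate angle 0.2°. Approaching along the normal to about 7 mm, then rechecking.

Emit:
arm_command:
  plan:
    - [0.02,[0.0015,0,-0.0065],0]
    - [0.02,[0.0016,0,-0.0065],0]
    - [0.02,[0.0016,0,-0.0065],0]
    - [0.02,[0,0,0],0]
    - [0.02,[0,0,0],0]
    - [0.02,[0,0,0],0]

```text
t: 16.88
eef_pos: [519.8, -56.2, 361.4]
orientation: [2.129, 0.189, -2.128]
force: [0.3, 1.0, -1.4]
finger_gap: 22.7
```

Run:
```python
from h import *
s=arm.sense(); print(s['t'],s['force'],s['eef_pos'],s['finger_gap'])
p,d,i=cap('wrist','w10'); cv2.imwrite('pics/w10t.png',cv2.resize(p[100:180,210:300][:,:,::-1],None,fx=7,fy=7,interpolation=cv2.INTER_NEAREST))
```

```text
16.875 [ 0.29471644  0.97938145 -1.38353448] [519.75753647 -56.21259709 361.42850799] 22.715019242776002
```

View pics/w10t.png

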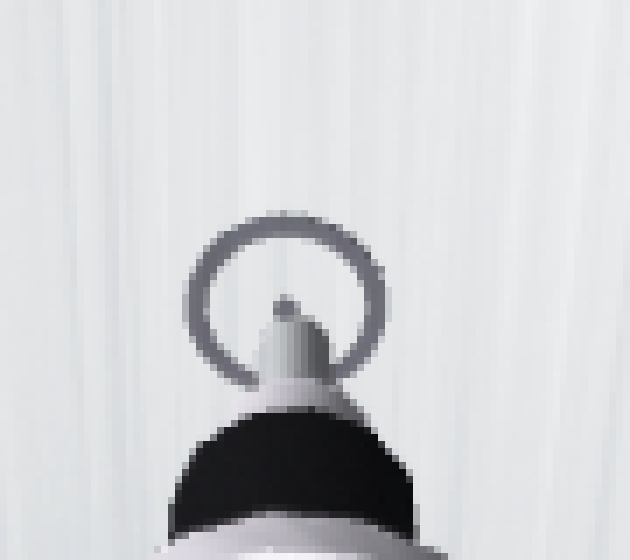

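Run:
```python
from rel import *
rel('w10',[519.76,-56.21,361.43],(250.9,143.8))
```

```text
cyl 1706 tilt 18.07 az -170.0 off [-2.76  0.1 ] rms 0.37
collar s hist [-42.8 -39.8 -39.4 -39.  -38.5] 1314
plane 18.01 -170.5 10511
angle pen/plate 0.15
spot [552.8 -49.3 101.8] tip [550.7 -50.2 109.5] tip px [[251.5 148.3]]
height 7.9 lat [ 0.4 -0.5  0.1]
```

Advance 6 mm, then average forces.

Emit:
arm_command:
  plan:
    - [0.02,[0.0005,0.0009,-0.0029],0]
    - [0.02,[0.0009,0.0001,-0.0028],0]
    - [0.02,[0,0,0],0]
    - [0.02,[0,0,0],0]
    - [0.02,[0,0,0],0]

```text
t: 17.55
eef_pos: [521.1, -55.2, 355.6]
orientation: [2.129, 0.189, -2.129]
force: [0.2, -1.2, -1.6]
finger_gap: 22.9
```

```bash
cat > fo.py <<'E'
from h import *
def fo(name,N=16):
    F=[];E=[]
    for k in range(N):
        p,d,i=cap('wrist',name if k==N-1 else None); s=arm.sense(); F.append(s['force']);E.append(s['eef_pos'])
    F=np.array(F); n=np.array([-.304,-.053,.951])
    print(s['t'],'F',F.mean(0).round(2),'+-',(F.std(0)/N**.5).round(2),'Fn',(F@n).mean().round(2),'tcp',np.mean(E,0).round(2),'tcp.n',(np.mean(E,0)@n).round(2))
    cv2.imwrite('pics/'+name+'t.png',cv2.resize(p[110:170,215:290][:,:,::-1],None,fx=8,fy=8,interpolation=cv2.INTER_NEAREST))
E
python3 - <<'E'
from fo import *
fo('w11')
E
```

```text
18.35 F [ 0.1  -0.02 -1.61] +- [0.14 0.16 0.14] Fn -1.56 tcp [521.1  -55.21 355.55] tcp.n 182.64
```

View pics/w11t.png

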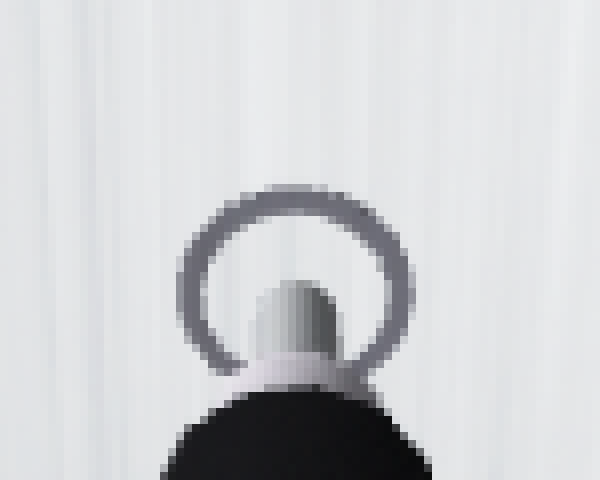

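Centred, no contact yet (baseline Fn −1.56 N). Advancing 4 mm.

Emit:
arm_command:
  plan:
    - [0.02,[0.0011,0.0001,-0.0019],0]
    - [0.02,[0.0006,0.0001,-0.0019],0]
    - [0.02,[0,0,0],0]
    - [0.02,[0,0,0],0]
    - [0.02,[0,0,0],0]

```text
t: 18.98
eef_pos: [522.8, -55.0, 351.8]
orientation: [2.129, 0.189, -2.129]
force: [-0.5, -0.6, 0.6]
finger_gap: 23.1
```

Run:
```python
from fo import *
fo('w12')
```

```text
19.775 F [-0.53  0.19 -0.2 ] +- [0.1  0.11 0.12] Fn -0.03 tcp [522.79 -55.01 351.73] tcp.n 178.49
```

View pics/w12t.png

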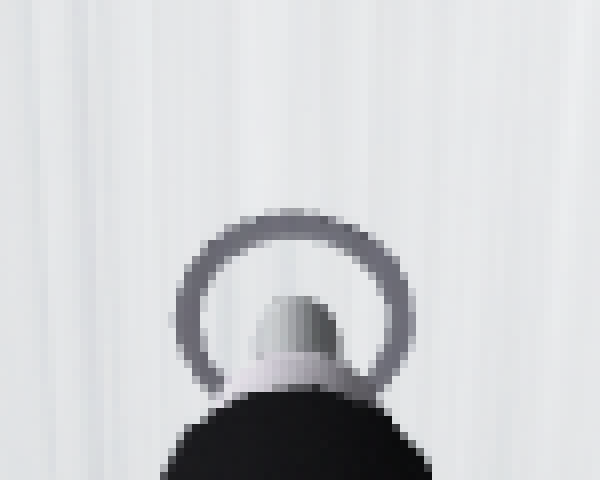

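Fn rose by 1.53 N, so the tip is about 3.1 mm in, and the tip shortening in the image agrees. Advancing 1.9 mm more.

Emit:
arm_command:
  plan:
    - [0.02,[0.0003,0,-0.0009],0]
    - [0.02,[0.0003,0.0001,-0.0009],0]
    - [0.02,[0,0,0],0]
    - [0.02,[0,0,0],0]
    - [0.02,[0,0,0],0]
    - [0.02,[0,0,0],0]

```text
t: 20.52
eef_pos: [523.4, -54.9, 349.9]
orientation: [2.129, 0.189, -2.129]
force: [-1.1, -0.3, 0.2]
finger_gap: 22.7
```

Run:
```python
from fo import *
fo('w13',24)
from tilt import tilt
s=arm.sense();p,d,i=load('w13'); n,*_=tilt(p,d,i,s['eef_pos'],18); print(n, s['finger_gap'])
from knob import *
p,d,i=cap('scene','s4'); cv2.imwrite('pics/s4c.png',cv2.resize(p[90:260,170:330][:,:,::-1],None,fx=3.5,fy=3.5,interpolation=cv2.INTER_CUBIC))
```

```text
21.725 F [-0.67 -0.11  0.19] +- [0.1  0.11 0.11] Fn 0.4 tcp [523.39 -54.9  349.92] tcp.n 176.57
cyl 1696 tilt 17.92 az -170.0 off [-2.77  0.09] rms 0.37
collar s hist [-42.7 -39.8 -39.3 -39.  -38.4] 1307
[-0.30307755 -0.05338553  0.95146938] 23.12217973639091
```

View pics/w13t.png

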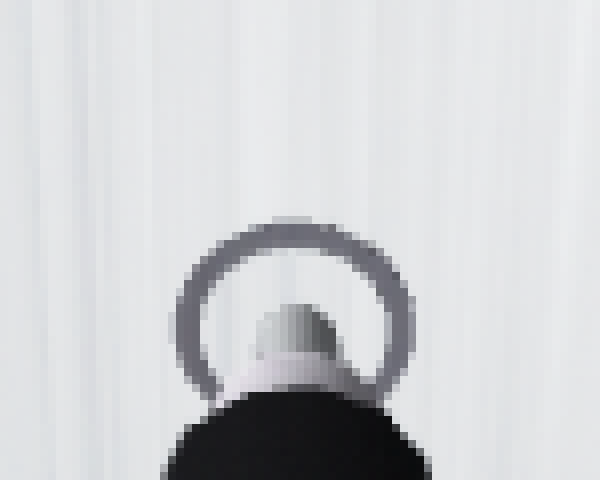

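View pics/s4c.png

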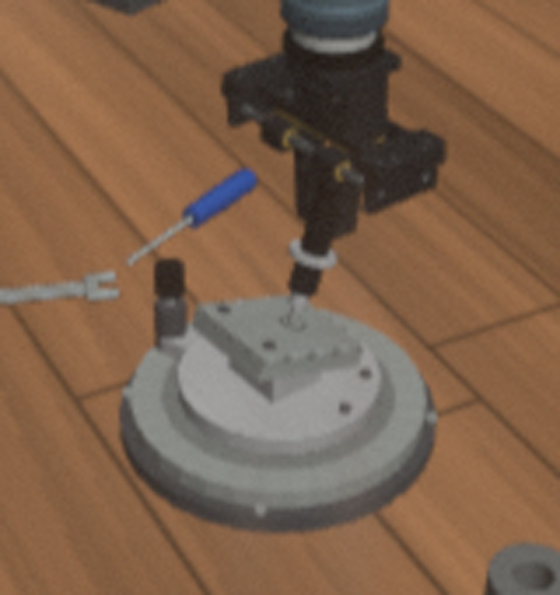

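View pics/w13.png

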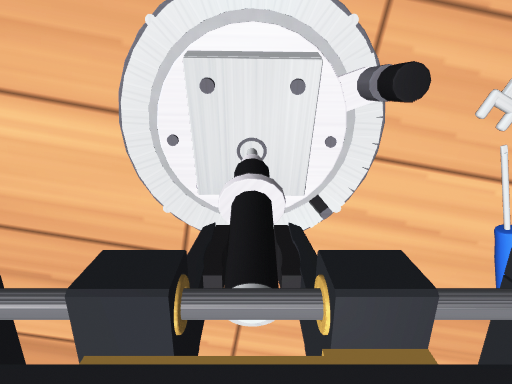

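Run:
```python
from h import *
p,d,i=load('w13'); C=cloud(i,d)
m=(p.max(2)<60)&(C[...,2]>115)&(C[...,2]<140)&(np.hypot(C[...,0]-621,C[...,1]+142)<30)
print('knob top',np.percentile(C[m],50,axis=0).round(1),np.percentile(C[m][:,2],[50,75,90]).round(1))
t=arm.sense(); print(t['t'],t['force']); print(job.hand_in())
```

```text
knob top [ 619.8 -140.3  122.7] [122.7 123.2 123.6]
21.775 [-0.39814474  0.13848049  0.4484554 ]
the job is handed in; nothing more can be done
None
```

I handed the job in at 21.8 s with the head indexed and the gauge still held on the ring at about half-way in. No verdict was given.

**Indexing:** I lifted the knob 15 mm, swung the head 70° counter-clockwise and let the plunger drop at the other notch. The knob's top reads 122.7 mm above the bench, the same as at the start, so the plunger is home.

**Gauge:** The arm can only turn about the vertical, so I lifted the pen until its nose was just inside the stand's rim. I then levered it over in a light grip, tightened the grip and carried it to the hood.

| Last check | Result |
|---|---|
| Pen tilt | 17.9° towards 190° |
| Sloping face tilt | 18.0° towards 189.5° |
| Pen off square to the face | 0.15° at the last full fit (8 mm above the ring); about 0.2° from the last tilts |
| Tip position | inside the ring, about 1 mm off centre |
| How far the tip is pushed in, from travel | about 5.0 mm |
| How far the tip is pushed in, from force (+1.96 N) | about 4.5 mm |

The two depth estimates differ by 0.5 mm, which is within the force noise. No other check disagreed. I did not touch the jar, screwdriver, spanner or look-alike stands.

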